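Unstack the painter's containers into their wooden stands

TASK

Take the two little stacks between the paint-stained slab and the mortar apart and set each of the four containers upright, right down in the wooden stand whose well matches its base in shape and size: the big jar, the small jar, the little white bottle and the flat can each have their own. Do not tip any container over, and leave the open ochre jar and the glass muller where they stand.

Things in the scene. Friction and masses are not known exactly. Their poses are not given: they have to be found in the camera images.
- lidded_jar: big round jar of light brown colour with a cream lid, the lower thing of one stack (the flat can stands on it); diameter 57 mm, height 78 mm (its top bears at 76 mm), about 0.22 kg. Origin: centre of the underside, z up. Belongs in stand_large.
- flat_can: flat grey metal can standing on the big jar, with two little screw caps on top; 29 mm (its x) by 47 mm (its y), body 56 mm high, 63 mm with the caps, about 0.12 kg. Origin: centre of the underside, z up; a half turn about z makes no difference. Belongs in stand_oblong.
- small_jar: small round glass jar with a dark lid and pinkish contents, the lower thing of the other stack (the little bottle stands on it); diameter 41 mm, height 50 mm (its top bears at 48 mm), about 0.11 kg. Origin: centre of the underside, z up. Belongs in stand_medium.
- dropper_bottle: little white bottle standing on the small jar; diameter 23 mm, height 37 mm, about 0.02 kg. Origin: centre of the underside, z up. Belongs in stand_small.
- stand_large: round turned wooden stand, fixed on the paint-stained slab (slab top 16 mm above the table); 85 mm across, 18 mm high, with a round well 73 mm wide and 10 mm deep (floor 8 mm above the stand's underside). For the big jar. Origin: centre of the underside, z up.
- stand_medium: round turned wooden stand, fixed on the slab; 69 mm across, 18 mm high, round well 57 mm wide and 10 mm deep (floor 8 mm above the stand's underside). For the small jar. Origin: centre of the underside, z up.
- stand_small: round turned wooden stand, fixed on the slab; 51 mm across, 18 mm high, round well 39 mm wide and 10 mm deep (floor 8 mm above the stand's underside). For the little white bottle. Origin: centre of the underside, z up.
- stand_oblong: rectangular wooden stand, fixed on the slab; 57 mm (its x) by 75 mm (its y), 18 mm high, rectangular well 45 mm (x) by 63 mm (y), 10 mm deep (floor 8 mm above the stand's underside). For the flat can, long side along long side (y to y, either way round). Origin: centre of the underside, z up.
- jar_ocre_open: open glass jar with orange-brown contents and a yellow label, standing on the table at the left front corner of the slab (57 mm wide, 88 mm high), a bystander: leave alone. Origin: centre of the underside. (A fixed desk lamp stands behind: lower arm at x 0.63, y -0.1 to 0.16, up to 0.12 m high; upper arm and head up to 0.32 m high at x over 0.60, y 0.15 to 0.43; keep clear.)
- glass_muller: white glass muller standing on the table right of the slab, in front of the stacks (50 mm wide, 76 mm high), a bystander: leave alone. Origin: centre of the underside.

How it is judged (in metres and radians):
At the end, for the whole second after the job is handed in: Each container stands upright (within 0.1 rad), at rest, down on the floor of its own stand's well, within 14 mm of the well's centre; the ochre jar and the muller are within 30 mm of where they stood (horizontal distance between lidded_jar and stand_large below 0.014 m and z of lidded_jar in the frame of stand_large between 0.004 and 0.012 m and angle between each of lidded_jar, flat_can, small_jar, dropper_bottle's own z axis and vertical below 0.1 rad and linear speed of each of lidded_jar, flat_can, small_jar, dropper_bottle below 0.03 m/s and horizontal distance between flat_can and stand_oblong below 0.014 m and z of flat_can in the frame of stand_oblong between 0.004 and 0.012 m and horizontal distance between small_jar and stand_medium below 0.014 m and z of small_jar in the frame of stand_medium between 0.004 and 0.012 m and horizontal distance between dropper_bottle and stand_small below 0.014 m and z of dropper_bottle in the frame of stand_small between 0.004 and 0.012 m and distance of each of jar_ocre_open, glass_muller from where it was at the start of the episode below 0.03 m); the robot touches nothing.
It fails at once if a container was tipped over (angle between any of lidded_jar, flat_can, small_jar, dropper_bottle's own z axis and vertical above 0.7 rad).
It fails at once if a bystander was disturbed (distance of any of jar_ocre_open, glass_muller from where it was at the start of the episode above 0.03 m).
It also fails if it takes over 112 s, if anything falls off the work surface, if the arm or the gripper's body presses on something with over 40 N, if the wrist force passes 120 N, or if a joint passes its speed limit or range.

ROBOT

A 6-joint arm with a two-finger parallel gripper is mounted at the origin on a cart in front of the work surface, level with it; the furniture and walls round the work are solid. World frame = base frame: x ahead of the robot, y to its left, z up, the work surface at z = 0. Lengths are in mm, angles in rad, forces in N, time in s.
With the tool pointing down it reaches from about 350 to 975 mm from the base axis. Payload 7.1 kg.
Tool frame: the origin (TCP) lies midway between the tips of the shut fingers; the grasp point (between the pads) lies 19 mm behind it (ctrl.grip_depth is the distance from the TCP to the grasp point, in mm); z points along the fingers, y is the line along which they close (so a half turn about z gives the same grasp; the last joint's range is limited). The gripper opens to 88 mm and grips with 3 to 60 N. Pads are 20 mm wide; open, the fingers measure 115 mm over their backs; the gripper's body (75 mm by 178 mm) begins 61 mm behind the grasp point.
Start: joints at [1.199, 0.423, 1.63, -0, 1.089, -0.019], TCP at [215.922, 586.5, 188.175] pointing down, gripper open.
Joint ranges: [-3, 3], [-0.9, 2.11], [0.09, 2.58], [-1.31, 4.45], [0.11, 2.69], [-2.54, 2.54]. Speed limits (rad/s): [2.39, 2.39, 3.01, 3.14, 3.14, 3.14].

INTERFACE

Orientations are given as a rotation vector (axis times angle).
In Python, from workcell import get_obs, vision, ctrl gives the robot as it stands.
- The arm moves only by the tool step_arm, never from a script. Its argument "plan" is a list of rows, each a list of 7 numbers: the opening, from -1 (shut) to 1 (fully open), then the shift along the tool's x, y, z as a fraction of full scale, then the turn, a rotation vector about the tool's x, y, z as a fraction of full scale. In form: [[fingers, dx, dy, dz, wx, wy, wz], ...]. A call has 1 to 20 rows; each row shifts and turns the commanded pose from where the row before left it, along the tool's axes as they then stand; what a row does not reach is not made up. Full scale, the value 1, is 50 mm for a shift and 0.12 rad for a turn. A row lasts 1/8 s, in which the tool goes at most 62.5 mm and 10.7 degrees, less where a joint would pass 70% of its speed; a pose out of reach is approached as far as the arm can. A call with a number of a shift or a turn outside -1 to 1 is refused whole. A call with a gripper value outside its range is refused whole. The fingers move at their own pace and stop on an object; the grip force is fixed at half the most. Time passes only in rows, so rows that do not move let the fingers close. It gives the time, the measured TCP pose, the force, the opening and the grip force at its end, in the units of the state.
- get_obs(): the state, without advancing time (a new reading comes with each control period).
- vision.get_image(name): name is "scene" or "top"; returns a dict with "pixels" (480x640x3 uint8, red, green, blue), "depth" (480x640 float32, mm along the optical axis (not along the pixel's ray), 0 where there is no reading), "fx", "fy", "cx", "cy" (pixels), "T" (4x4, takes a point from camera to world coordinates). Camera axes: x right, y down, z forward; pixel columns grow to the right and rows downward; lengths in mm; the calibration is good to about 2 mm. A picture is of the moment at which its call begins.
- ctrl.close_job(): hands the job in; it is judged then, once.
The state is a dict: "t": time; "qpos": joint angles; "qvel": joint speeds; "joint_torque": joint torques, N m; "ee_pos": TCP position; "orientation": TCP orientation; "ft_force": force on the tool from outside, world axes, zero at the start; "moment": the same for the moment, N m; "width": finger opening in mm; "grasp_force": force on a finger pad.
Only numpy, scipy, OpenCV 4.12 (cv2) and the standard library are available. Lean on these libraries where they do the work, as an engineer would, in place of code of your own. Each camera call takes 0.05 s, during which the arm holds its last target. There are 200 camera calls.

## Working session

There is one attempt and no reset: what is moved stays moved. The work goes in short steps, Python scripts to look and compute and a tool call to move; the robot and the scene stay as the last step left them, time stands still between calls to the robot, and variables do not carry over. Pictures are saved under pics/ and viewed, at most 14 in all, crops included, and the job is handed in when it is done.

Besides the shell and the picture viewer there is one more tool, called after "Request:" as name(argument=value, ...) on one line, values as JSON. step_arm: Moves the arm, as the interface text tells. Its arguments: {"type":"object","properties":{"plan":{"type":"array","items":{"type":"array","items":{"type":"number","minimum":-1,"maximum":1}}}},"required":["plan"]}

```bash
mkdir -p pics; cat > h.py <<'E'
import numpy as np, cv2
from workcell import get_obs, vision, ctrl
def grab(name, tag):
    im=vision.get_image(name); cv2.imwrite(f'pics/{tag}.png', im['pixels'][:,:,::-1]); np.save(f'{tag}.npy',im,allow_pickle=True); return im
def load(tag): return np.load(f'{tag}.npy',allow_pickle=True).item()
def pts(im):
    v,u=np.mgrid[:480,:640]; d=im['depth']
    P=np.stack([(u-im['cx'])/im['fx']*d,(v-im['cy'])/im['fy']*d,d,np.ones_like(d)],-1)
    return (P@np.array(im['T']).T)[...,:3]
def ray(im,u,v,z):
    T=np.array(im['T']); d=T[:3,:3]@np.array([(u-im['cx'])/im['fx'],(v-im['cy'])/im['fy'],1]); o=T[:3,3]
    return o+d*(z-o[2])/d[2]
E
python3 - <<'E'
from h import *
for n in('scene','top'):
    im=grab(n,n+'0'); print(n,im['fx'],np.round(im['T'],3).tolist(),(im['depth']==0).mean())
o=get_obs(); print(o)
E
```

```text
scene 555.1511310232504 [[0.856, -0.196, 0.478, -10.027], [-0.517, -0.331, 0.79, -851.829], [0.003, -0.923, -0.385, 459.69], [0.0, 0.0, 0.0, 1.0]] 0.00822265625
top 554.268423485922 [[0.02, -0.983, 0.185, 261.989], [-1.0, -0.018, 0.015, -57.724], [-0.012, -0.185, -0.983, 1014.635], [0.0, 0.0, 0.0, 1.0]] 0.004114583333333333
{'t': 0.1, 'qpos': array([ 1.19895973e+00,  4.23725939e-01,  1.63059319e+00, -1.10780971e-05,
        1.08861223e+00, -1.89972350e-02]), 'qvel': array([-1.53022182e-03, -1.48616017e-03, -3.95451210e-04, -3.83824663e-05,
        1.21386919e-04,  8.52405755e-04]), 'joint_torque': array([ 3.04451760e-04, -5.45617783e+01, -2.74324214e+01,  6.46419567e-02,
        1.88505248e-02, -3.84689247e-05]), 'ee_pos': array([215.75816285, 586.00145363, 187.51150464]), 'orientation': array([-5.51316221e-01, -3.09258433e+00,  2.06563554e-03]), 'ft_force': array([-0.29112834,  0.14957861, -0.0438827 ]), 'moment': array([ 0.03850096, -0.04612097,  0.03305382]), 'grasp_force': 0.0, 'width': 87.94480240317739}
```

View pics/top0.png

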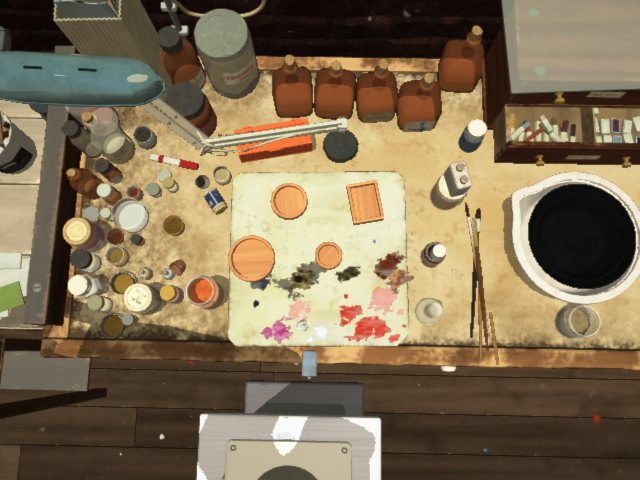

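View pics/scene0.png

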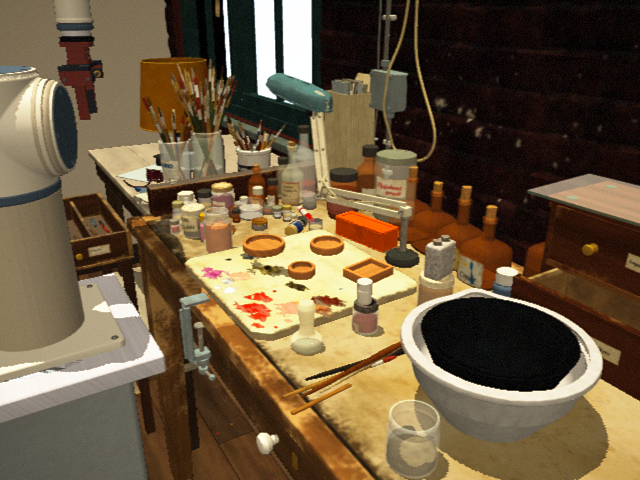

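The top view shows the stands: medium (289,201), oblong (366,202), large (252,258) and small (329,255). The can stack is at (455,185), the bottle stack at (434,253), the muller at (429,312) and the ochre jar at (204,291). Next I measure with depth and rays.

```bash
python3 - <<'E'
from h import *
im=load('top0'); P=pts(im); hsv=cv2.cvtColor(im['pixels'],cv2.COLOR_RGB2HSV)
m=np.zeros((480,640),np.uint8); 
mask=((hsv[...,0]>5)&(hsv[...,0]<17)&(hsv[...,1]>100)&(hsv[...,2]>130)).astype(np.uint8)
mask[:,:226]=0; mask[:,395:]=0; mask[:165]=0; mask[285:]=0
mask=cv2.morphologyEx(mask,cv2.MORPH_CLOSE,np.ones((5,5)));mask=cv2.morphologyEx(mask,cv2.MORPH_OPEN,np.ones((5,5)))
cs,_=cv2.findContours(mask,cv2.RETR_EXTERNAL,cv2.CHAIN_APPROX_NONE)
for c in cs:
    if cv2.contourArea(c)<200: continue
    q=np.array([ray(im,u,v,34)[:2] for u,v in c[:,0]],np.float32)
    dm=np.zeros_like(mask); cv2.drawContours(dm,[c],-1,1,-1); z=P[...,2][dm>0]
    print('stand',cv2.boundingRect(c),cv2.minAreaRect(q),'circ',cv2.minEnclosingCircle(q),'z',np.percentile(z,[5,25,50,75,95]).round(1))
    # rim points by depth
    r=(dm>0)&(abs(P[...,2]-34)<3.5); print('  rim',cv2.minAreaRect(P[r][:,:2].astype(np.float32)))
def top(name,u0,u1,v0,v1,zs,im,P):
    for zl,zh in zs:
        r=np.zeros((480,640),bool); r[v0:v1,u0:u1]=1; r&=(P[...,2]>zl)&(P[...,2]<zh)
        if r.sum()<6: print(name,zl,zh,'few');continue
        q=P[r]; vv,uu=np.nonzero(r)
        print(name,zl,zh,r.sum(),'mean',q.mean(0).round(1),'px',uu.min(),uu.max(),vv.min(),vv.max(),'rect',cv2.minAreaRect(q[:,:2].astype(np.float32)))
top('can',430,485,155,215,[(126,135),(135,145),(66,80)],im,P)
top('bot',415,455,230,275,[(76,90),(40,54),(54,75)],im,P)
top('mul',410,450,295,330,[(68,82),(5,30)],im,P)
top('ochre',180,226,270,310,[(80,95)],im,P)
s=load('scene0');Q=pts(s)
top('S can',415,460,230,290,[(80,128),(126,142)],s,Q)
top('S jar',415,460,270,310,[(20,74)],s,Q)
top('S bot',350,382,275,340,[(52,90),(8,46)],s,Q)
top('S mul',285,325,295,355,[(8,80)],s,Q)
top('S och',195,235,200,255,[(8,95)],s,Q)
E
python3 - <<'E'
import cv2
a=cv2.imread('pics/top0.png')[150:270,400:500]
b=cv2.imread('pics/scene0.png')[225:345,340:465]
import numpy as np
cv2.imwrite('pics/c0.png',np.hstack([cv2.resize(a,(375,450)),cv2.resize(b,(420,450))]))
E
```

```text
stand (315, 242, 27, 27) ((431.0838928222656, -59.92045211791992), (47.352882385253906, 46.71696090698242), 1.0273205041885376) circ ((431.0995178222656, -59.646968841552734), 24.816614151000977) z [23.1 25.1 27.8 35.  37.3]
  rim ((431.0482482910156, -59.890228271484375), (47.78507995605469, 46.71367645263672), 0.8364028334617615)
stand (228, 236, 47, 46) ((422.40301513671875, 78.28738403320312), (81.90299224853516, 83.00128936767578), 1.0753153562545776) circ ((423.10845947265625, 78.35165405273438), 42.09212875366211) z [23.1 24.9 26.6 32.5 37. ]
  rim ((422.2702941894531, 78.26637268066406), (82.06379699707031, 83.10466003417969), 1.3310613632202148)
stand (271, 183, 36, 36) ((531.05810546875, 14.131301879882812), (66.30030822753906, 64.17678833007812), 1.3975642919540405) circ ((530.8191528320312, 14.074649810791016), 34.246604919433594) z [23.1 25.3 26.8 33.7 37.4]
  rim ((531.2137451171875, 14.141096115112305), (66.92369079589844, 64.357666015625), 1.681302547454834)
stand (347, 181, 37, 43) ((531.068603515625, -125.33714294433594), (75.67536163330078, 56.68351745605469), 10.9
[... 2210 characters left out ...]
, 21.316062927246094)
S bot 52 90 380 mean [ 432.1 -258.    71.8] px 357 372 278 304 rect ((435.0506286621094, -253.72430419921875), (22.926416397094727, 22.958959579467773), 6.2258758544921875)
S bot 8 46 1098 mean [ 462.7 -220.4   23.3] px 350 381 275 331 rect ((474.1210021972656, -203.72976684570312), (166.78598022460938, 54.97633743286133), 53.47468185424805)
S mul 8 80 1872 mean [ 350.4 -219.1   27.2] px 285 324 295 350 rect ((363.482177734375, -199.1063232421875), (157.3652801513672, 65.65963745117188), 60.86286544799805)
S och 8 95 1926 mean [369.  185.6  44. ] px 195 234 200 254 rect ((389.4275207519531, 248.52850341796875), (329.01678466796875, 90.78207397460938), 67.49140930175781)
```

View pics/c0.png

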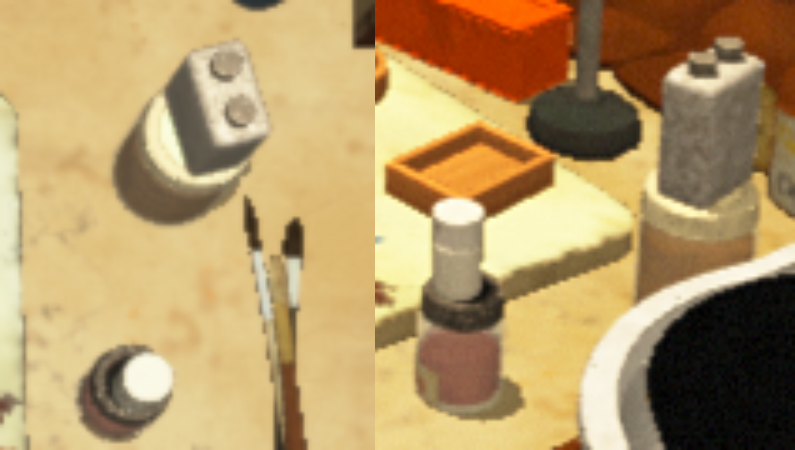

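The crop shows the can on the big jar, its long axis leaning a little left of +x, and the white bottle sitting slightly off centre on the small jar. Now the obstacle heights around the stacks.

```bash
python3 - <<'E'
from h import *
P=np.concatenate([pts(load('top0')).reshape(-1,3),pts(load('scene0')).reshape(-1,3)])
P=P[P[:,2]<400]
print('      y:',list(range(-90,-450,-30)))
for x in range(330,760,30):
    print(x,[int(np.percentile(q,98)) if len(q:=P[(abs(P[:,0]-x)<15)&(abs(P[:,1]-y)<15)][:,2])>3 else -1 for y in range(-90,-450,-30)])
E
cat >> h.py <<'E'
from scipy.spatial.transform import Rotation as Ro
def go(*wps, scale=0.8, yaw0=None):
    """print tool-frame row blocks: each wp (x,y,z,yaw of tool y in deg or None); turn and shift separately"""
    o=get_obs(); p=o['ee_pos']; R=Ro.from_rotvec(o['orientation']).as_matrix()
    print('at',p.round(1),'yaw',np.degrees(np.arctan2(R[1,1],R[0,1])).round(1),'tiltz',R[:,2].round(4),'w',round(o['width'],1),'gf',round(o['grasp_force'],1),'t',round(o['t'],2),'f',o['ft_force'].round(1),'q',o['qpos'].round(2))
    for x,y,z,yaw in wps:
        if yaw is not None:
            a=np.radians(yaw); yy=np.array([np.cos(a),np.sin(a),0]); zz=np.array([0,0,-1.]); Rn=np.c_[np.cross(yy,zz),yy,zz]
            r=Ro.from_matrix(R.T@Rn).as_rotvec()/0.12; n=int(np.ceil(abs(r).max()/scale)) or 1; print(' turn',n,'x',(r/n).round(3)); R=Rn
        d=R.T@(np.array([x,y,z])-p)/50; n=max(1,int(np.ceil(abs(d).max()/scale))); print(' shift',n,'x',(d/n).round(3)); p=np.array([x,y,z])
E
python3 -c "
from h import *
go((440,0,230,None),(500,-160,230,-74),(553.5,-278,170,None),(553.5,-278,96,None))"
```

```text
y: [-90, -120, -150, -180, -210, -240, -270, -300, -330, -360, -390, -420]
330 [21, 21, 20, 20, 18, 78, 70, 3, 15, 12, 3, 3]
360 [20, 19, 22, 21, 18, 73, 42, 3, 18, 12, 3, 105]
390 [20, 20, 21, 21, 19, 3, 3, 3, 21, 3, 105, 109]
420 [36, 20, 22, 22, 18, 87, 84, 4, 23, 103, 109, 108]
450 [35, 20, 19, 20, 17, 87, 84, 3, 24, 105, 110, 105]
480 [20, 36, 19, 20, 18, 4, 4, 4, 28, 105, 110, 105]
510 [37, 36, 37, 19, 17, 4, 53, 19, 27, 104, 109, 109]
540 [36, 32, 36, 19, 18, 78, 139, 135, 9, 102, 105, 109]
570 [35, 36, 36, 19, 17, 77, 141, 133, 4, 4, 4, 103]
600 [19, 19, 18, 18, 8, 4, 3, -1, 3, 31, 61, 92]
630 [113, 16, 4, 4, 4, 4, 4, 51, 71, 99, 100, 100]
660 [119, 17, 4, 4, 4, 4, 4, 78, 216, 217, 218, 218]
690 [69, 70, 70, 71, 81, 81, 72, 5, 217, 217, 217, 217]
720 [123, 120, 158, 78, 146, 145, 75, 4, 218, 217, 218, 217]
750 [140, 131, 159, 79, 82, 81, 72, 72, 217, 218, 218, 218]
at [215.8 586.  187.5] yaw 69.8 tiltz [-5.0e-04 -1.3e-03 -1.0e+00] w 87.9 gf 0.0 t 0.1 f [-0.3  0.1 -0. ] q [ 1.2   0.42  1.63 -0.    1.09 -0.02]
 shift 12 x [-0.688 -0.787 -0.07 ]
 turn 27 x [-0.     0.001  0.775]
 shift 5 x [0.054 0.681 0.   ]
 shift 4 x [0.095 0.641 0.3  ]
 shift 2 x [0.   0.   0.74]
```

Request:
step_arm(plan=[[1,-0.69,-0.79,-0.07,0,0,0],[1,-0.69,-0.79,-0.07,0,0,0],[1,-0.69,-0.79,-0.07,0,0,0],[1,-0.69,-0.79,-0.07,0,0,0],[1,-0.69,-0.79,-0.07,0,0,0],[1,-0.69,-0.79,-0.07,0,0,0],[1,-0.69,-0.79,-0.07,0,0,0],[1,-0.69,-0.79,-0.07,0,0,0],[1,-0.69,-0.79,-0.07,0,0,0],[1,-0.69,-0.79,-0.07,0,0,0],[1,-0.69,-0.79,-0.07,0,0,0],[1,-0.69,-0.79,-0.07,0,0,0],[1,0,0,0,0,0,0]])

```text
t: 1.72
ee_pos: [441.6, -4.1, 230.3]
orientation: [0.559, 3.091, -0.0]
ft_force: [-0.3, -0.1, 0.1]
width: 87.6
grasp_force: 0.0
```

Request:
step_arm(plan=[[1,0,0,0,0,0,1],[1,0,0,0,0,0,1],[1,0,0,0,0,0,1],[1,0,0,0,0,0,1],[1,0,0,0,0,0,1],[1,0,0,0,0,0,1],[1,0,0,0,0,0,1],[1,0,0,0,0,0,1],[1,0,0,0,0,0,1],[1,0,0,0,0,0,1],[1,0,0,0,0,0,1],[1,0,0,0,0,0,1],[1,0,0,0,0,0,1],[1,0,0,0,0,0,1],[1,0,0,0,0,0,1],[1,0,0,0,0,0,1],[1,0,0,0,0,0,1],[1,0,0,0,0,0,1],[1,0,0,0,0,0,1]])

```text
t: 4.1
ee_pos: [439.9, -0.3, 229.8]
orientation: [-3.041, -0.786, 0.001]
ft_force: [-0.1, -0.0, -1.0]
width: 87.6
grasp_force: 0.0
```

```bash
python3 -c "
from h import *
go((553.5,-278,170,-74),(553.5,-278,96,None))"
```

```text
at [ 4.399e+02 -3.000e-01  2.298e+02] yaw -61.0 tiltz [-1.e-03  3.e-04 -1.e+00] w 87.6 gf 0.0 t 4.1 f [-0.1 -0.  -1. ] q [-0.03  0.09  1.98  0.    1.08  1.04]
 turn 3 x [-0.002  0.002  0.629]
 shift 8 x [0.082 0.746 0.15 ]
 shift 2 x [0.   0.   0.74]
```

Request:
step_arm(plan=[[1,0,0,0,0,0,0.63],[1,0,0,0,0,0,0.63],[1,0,0,0,0,0,0.63],[1,0.08,0.75,0.12,0,0,0],[1,0.08,0.75,0.12,0,0,0],[1,0.08,0.75,0.12,0,0,0],[1,0.08,0.75,0.12,0,0,0],[1,0.08,0.75,0.12,0,0,0],[1,0.08,0.75,0.12,0,0,0],[1,0.08,0.75,0.12,0,0,0],[1,0.08,0.75,0.12,0,0,0],[1,0,0,0,0,0,0],[1,0,0,0,0,0,0],[1,0,0,0,0,0,0]])

```text
t: 5.85
ee_pos: [554.6, -279.2, 182.3]
orientation: [-3.11, -0.443, 0.0]
ft_force: [0.4, 0.2, 0.5]
width: 88.1
grasp_force: 0.0
```

```bash
python3 -c "
from h import *
go((553.5,-278,170,-74),(553.5,-278,96,None))
grab('scene','s1')"
```

```text
at [ 554.6 -279.2  182.3] yaw -73.8 tiltz [-3.e-04  4.e-04 -1.e+00] w 88.1 gf 0.0 t 5.85 f [0.4 0.2 0.5] q [-0.49  0.42  1.64  0.    1.07  0.8 ]
 turn 1 x [-0.004  0.002  0.033]
 shift 1 x [-0.015 -0.029  0.246]
 shift 2 x [0.   0.   0.74]
```

View pics/s1.png

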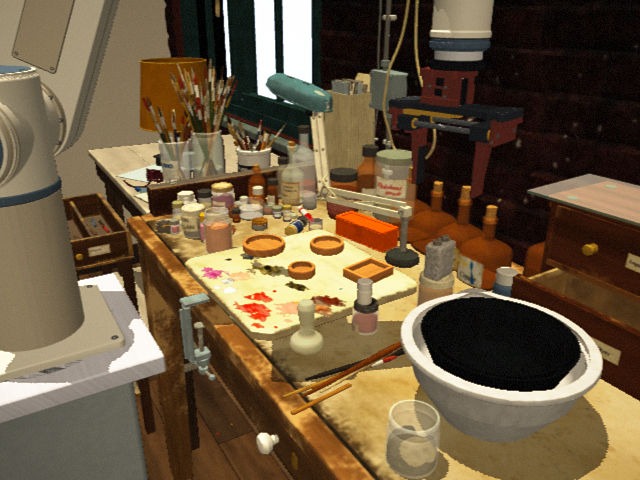

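The gripper hangs at about (455,130), right over the can stack at (438,260). Descending and gripping.

Request:
step_arm(plan=[[1,-0.01,-0.03,0.43,0,0,0.03],[1,0,0,0.43,0,0,0],[1,0,0,0.43,0,0,0],[1,0,0,0.43,0,0,0],[1,0,0,0,0,0,0],[-1,0,0,0,0,0,0],[-1,0,0,0,0,0,0],[-1,0,0,0,0,0,0],[-1,0,0,0,0,0,0],[-1,0,0,0,0,0,0],[-1,0,0,0,0,0,0],[-1,0,0,0,0,0,0]])

```text
t: 7.4
ee_pos: [554.0, -279.4, 96.2]
orientation: [3.111, 0.436, 0.0]
ft_force: [0.5, -0.9, 0.4]
width: 28.5
grasp_force: 30.0
```

Request:
step_arm(plan=[[-1,0,0,-0.2,0,0,0],[-1,0,0,-0.4,0,0,0],[-1,0,0,-0.4,0,0,0],[-1,0,0,0,0,0,0]])

```text
t: 7.9
ee_pos: [555.6, -280.1, 149.1]
orientation: [3.108, 0.435, 0.006]
ft_force: [1.3, -0.3, -1.1]
width: 28.5
grasp_force: 30.0
```

```bash
python3 -c "
from h import *
go((531,-125.5,140,-78.8),(531,-125.5,60,None),(531,-125.5,44.5,None),scale=0.5)"
```

```text
at [ 555.6 -280.1  149.1] yaw -74.1 tiltz [ 0.0044 -0.0023 -1.    ] w 28.5 gf 30.0 t 7.9 f [ 1.3 -0.3 -1.1] q [-0.49  0.46  1.67  0.    1.01  0.81]
 turn 2 x [ 0.014 -0.016  0.345]
 shift 7 x [ 0.017 -0.447  0.026]
 shift 4 x [0.  0.  0.4]
 shift 1 x [0.   0.   0.31]
```

Request:
step_arm(plan=[[-1,0,0,0,0,0,0.34],[-1,0,0,0,0,0,0.34],[-1,0.02,-0.44,0,0,0,0],[-1,0.02,-0.44,0,0,0,0],[-1,0.02,-0.44,0,0,0,0],[-1,0.02,-0.44,0,0,0,0],[-1,0.02,-0.44,0,0,0,0],[-1,0.02,-0.44,0,0,0,0],[-1,0.02,-0.44,0,0,0,0],[-1,0,0,0.3,0,0,0],[-1,0,0,0.5,0,0,0],[-1,0,0,0.5,0,0,0],[-1,0,0,0,0,0,0],[-1,0,0,0,0,0,0]])

```text
t: 9.65
ee_pos: [531.0, -127.2, 81.4]
orientation: [3.126, 0.308, 0.0]
ft_force: [0.2, -0.4, -1.8]
width: 28.5
grasp_force: 30.0
```

```bash
python3 - <<'E'
from h import *
go((531,-125.5,44.5,-78.8))
im=grab('top','t2'); s=grab('scene','s2')
cv2.imwrite('pics/c2.png',np.hstack([cv2.resize(im['pixels'][150:290,300:480,::-1],(440,342)),cv2.resize(s['pixels'][210:330,310:430,::-1],(342,342))]))
E
```

```text
at [ 531.  -127.2   81.4] yaw -78.7 tiltz [ 2.e-04 -1.e-04 -1.e+00] w 28.5 gf 30.0 t 9.65 f [ 0.2 -0.4 -1.8] q [-0.26  0.46  1.88 -0.    0.81  1.12]
 turn 1 x [ 0.001 -0.002  0.008]
 shift 1 x [ 0.006 -0.034  0.738]
```

View pics/c2.png

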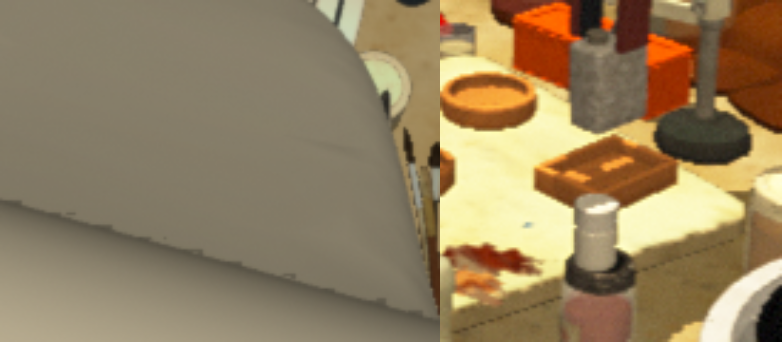

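The can hangs upright above the oblong well, seen at (605,85) in the crop over the stand at (605,175); the arm blocks the top view. Lowering slowly.

Request:
step_arm(plan=[[-1,0,-0.03,0.25,0,0,0],[-1,0,0,0.25,0,0,0],[-1,0,0,0.15,0,0,0],[-1,0,0,0.06,0,0,0],[-1,0,0,0,0,0,0]])

```text
t: 10.38
ee_pos: [530.3, -125.4, 45.4]
orientation: [-3.126, -0.309, 0.001]
ft_force: [1.3, 0.5, -1.8]
width: 28.6
grasp_force: 30.0
```

Request:
step_arm(plan=[[-1,0,0,0.03,0,0,0],[-1,0,0,0,0,0,0]])

```text
t: 10.62
ee_pos: [530.8, -125.5, 44.5]
orientation: [3.126, 0.309, 0.001]
ft_force: [0.3, -1.6, -0.4]
width: 28.7
grasp_force: 30.0
```

Request:
step_arm(plan=[[1,0,0,0,0,0,0],[1,0,0,0,0,0,0],[1,0,0,0,0,0,0],[1,0,0,0,0,0,0],[1,0,0,-0.4,0,0,0],[1,0,0,-0.8,0,0,0],[1,0,0,-0.8,0,0,0],[1,0,0,-0.6,0,0,0],[1,0,0,0,0,0,0]])

```text
t: 11.75
ee_pos: [532.1, -125.8, 176.5]
orientation: [3.125, 0.308, 0.007]
ft_force: [-0.2, 1.2, -0.3]
width: 88.1
grasp_force: 0.0
```

```bash
python3 - <<'E'
from h import *
go((433.7,-248,140,-78.8),(433.7,-248,61,None))
s=grab('scene','s3'); Q=pts(s)
cv2.imwrite('pics/c3.png',cv2.resize(s['pixels'][210:330,310:470,::-1],(640,480)))
E
```

```text
at [ 532.1 -125.8  176.5] yaw -78.7 tiltz [ 0.0048 -0.0012 -1.    ] w 88.1 gf 0.0 t 11.75 f [-0.2  1.2 -0.3] q [-0.25  0.32  1.82  0.    1.    1.12]
 turn 1 x [ 0.018 -0.037  0.011]
 shift 4 x [-0.601  0.504  0.183]
 shift 2 x [0.   0.   0.79]
```

View pics/c3.png

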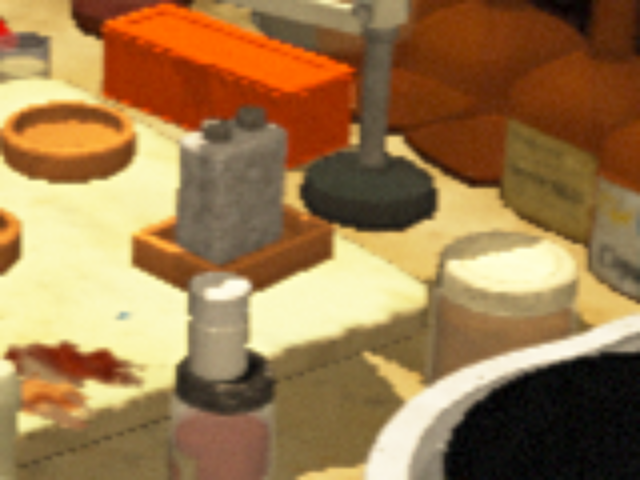

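The can stands upright in the oblong stand (crop 235,200). Now the bottle.

Request:
step_arm(plan=[[1,-0.6,0.5,0.15,0,0,0],[1,-0.6,0.5,0.15,0,0,0],[1,-0.6,0.5,0.15,0,0,0],[1,-0.6,0.5,0.15,0,0,0],[1,0,0,0,0,0,0],[1,0,0,0,0,0,0]])

```text
t: 12.55
ee_pos: [432.1, -246.4, 143.4]
orientation: [-3.125, -0.308, 0.002]
ft_force: [0.1, 0.1, 0.1]
width: 88.0
grasp_force: 0.0
```

```bash
python3 - <<'E'
from h import *
go((433.9,-248.5,120,-78.8),(433.9,-248.5,61,None))
s=grab('scene','s4'); Q=pts(s); z=Q[...,2]
r=np.zeros((480,640),bool); r[270:310,350:382]=1
for zl,zh in((78,90),(55,78)):
    q=Q[r&(z>zl)&(z<zh)]; print(len(q),q.mean(0).round(1),cv2.minAreaRect(q[:,:2].astype(np.float32)))
cv2.imwrite('pics/c4.png',cv2.resize(s['pixels'][170:350,290:490,::-1],(600,540)))
E
```

```text
at [ 432.1 -246.4  143.4] yaw -78.8 tiltz [-0.0012  0.001  -1.    ] w 88.0 gf 0.0 t 12.55 f [0.1 0.1 0.1] q [-0.54  0.3   1.94  0.    0.9   0.83]
 turn 1 x [-0.01   0.008  0.006]
 shift 1 x [0.028 0.047 0.467]
 shift 2 x [0.   0.   0.59]
138 [ 433.8 -255.9   83.1] ((435.17791748046875, -252.97166442871094), (22.090131759643555, 22.658742904663086), 4.686005592346191)
211 [ 431.4 -259.2   66.5] ((432.16064453125, -258.0390930175781), (13.685077667236328, 23.06127166748047), 52.62034606933594)
```

View pics/c4.png

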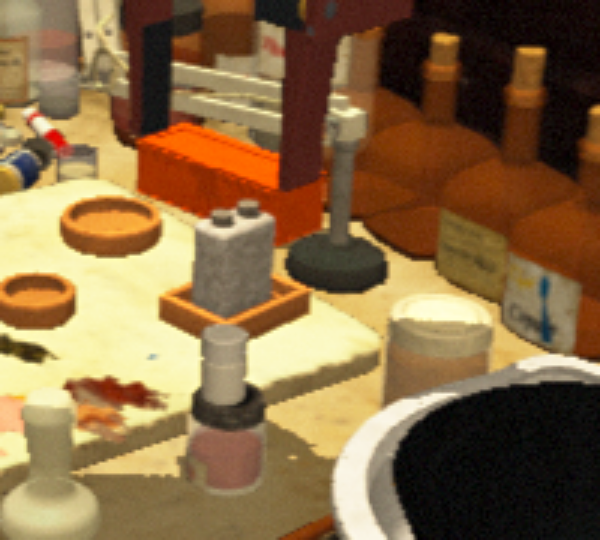

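The open gripper straddles the bottle stack (fingers at crop x 150 and 305, bottle at 225). Descending, with a slight shift to the mean of both views.

Request:
step_arm(plan=[[1,0.02,0.08,0.5,0,0,0],[1,0,0,0.5,0,0,0],[1,0,0,0.5,0,0,0],[1,0,0,0.14,0,0,0],[1,0,0,0,0,0,0],[-1,0,0,0,0,0,0],[-1,0,0,0,0,0,0],[-1,0,0,0,0,0,0],[-1,0,0,0,0,0,0],[-1,0,0,0,0,0,0],[-1,0,0,0,0,0,0],[-1,0,0,0,0,0,0]])

```text
t: 14.1
ee_pos: [434.0, -250.7, 62.1]
orientation: [-3.126, -0.309, 0.0]
ft_force: [-0.4, -0.2, -0.3]
width: 21.3
grasp_force: 0.0
```

Request:
step_arm(plan=[[-1,0,0,-0.2,0,0,0],[-1,0,0,-0.5,0,0,0],[-1,0,0,-0.5,0,0,0],[-1,0,0,0,0,0,0],[-1,0,0,0,0,0,0]])

```text
t: 14.72
ee_pos: [433.8, -250.5, 121.9]
orientation: [-3.126, -0.309, 0.0]
ft_force: [0.4, -0.4, -0.0]
width: 0.7
grasp_force: 0.0
```

```bash
python3 - <<'E'
from h import *
go((431,-60,100,-78.8),(431,-60,50,None),(431,-60,36,None),scale=.5)
s=grab('scene','s5'); Q=pts(s); z=Q[...,2]
cv2.imwrite('pics/c5.png',cv2.resize(s['pixels'][200:360,290:490,::-1],(600,480)))
E
```

```text
at [ 433.8 -250.5  121.9] yaw -78.7 tiltz [-2.e-04  1.e-04 -1.e+00] w 0.7 gf 0.0 t 14.72 f [ 0.4 -0.4 -0. ] q [-0.55  0.34  1.95 -0.    0.85  0.83]
 turn 1 x [-0.001  0.001  0.011]
 shift 8 x [ 0.086 -0.469  0.055]
 shift 2 x [0.  0.  0.5]
 shift 1 x [0.   0.   0.28]
```

View pics/c5.png

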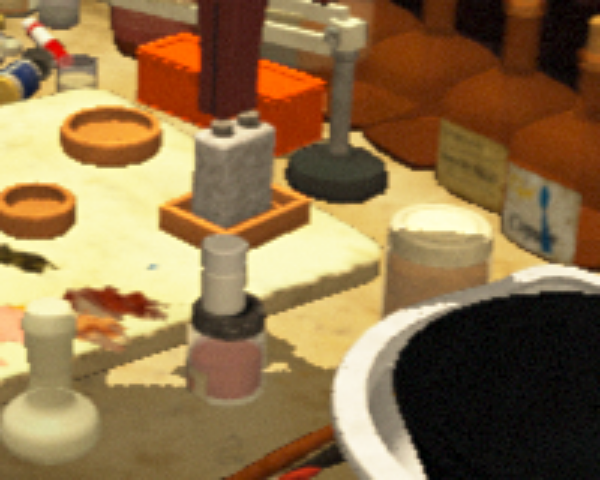

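The fingers shut above the bottle, which still stands on the small jar (crop 225,270). Checking whether it moved, and where the fingertips really are.

```bash
python3 - <<'E'
from h import *
for t in('scene0','s4','s5'):
    s=load(t); Q=pts(s); z=Q[...,2]; r=np.zeros((480,640),bool); r[270:310,345:385]=1
    for zl,zh in((80,90),(54,78)):
        m=r&(z>zl)&(z<zh); q=Q[m]; v,u=np.nonzero(m); print(t,len(q),q.mean(0).round(1),'px',u.mean().round(2),v.mean().round(2),u.min(),u.max(),v.min(),v.max())
# bottle axis by rays in two views: top face centre px, at z=85
s=load('scene0'); hsv=cv2.cvtColor(s['pixels'],cv2.COLOR_RGB2HSV)
t=load('top0'); g=(cv2.cvtColor(t['pixels'],cv2.COLOR_RGB2HSV)); w=((g[...,1]<60)&(g[...,2]>190)); w[:235]=0;w[275:]=0;w[:,:420]=0;w[:,450:]=0
v,u=np.nonzero(w); print('top white',len(u),u.mean(),v.mean(),u.min(),u.max(),v.min(),v.max(),ray(t,(u.min()+u.max())/2,(v.min()+v.max())/2,85).round(1))
# bottle silhouette in scene at mid: column extent rows 283..300, bottle axis at z~70
Q=pts(s); r=(Q[...,2]>58)&(Q[...,2]<90); r[:270]=0;r[310:]=0;r[:,:345]=0;r[:,385:]=0
for row in range(282,302,4):
    c=np.nonzero(r[row])[0]; print(row,c.min(),c.max())
# line of sight at col mid, row of z: intersect with z=70 plane in x,y direction
print('cam dir',(np.array(s['T'])[:3,:3]@np.array([(365-s['cx'])/s['fx'],(290-s['cy'])/s['fy'],1])).round(3), ray(s,365,290,70).round(1))
im=load('s5');Q=pts(im);
m=np.zeros((480,640),bool);m[150:240,350:385]=1;m&=(Q[...,2]>110)&(Q[...,2]<170)&(Q[...,0]<480); q=Q[m];print('fingers',len(q),np.percentile(q,[2,50,98],axis=0).round(1))
E
```

```text
scene0 117 [ 434.2 -255.2   84. ] px 364.77 282.04 357 372 278 286
scene0 221 [ 431.1 -259.3   66.1] px 364.28 294.23 357 372 286 303
s4 120 [ 434.2 -255.3   83.8] px 364.81 282.17 357 372 278 287
s4 218 [ 431.4 -259.2   66.1] px 364.36 294.17 357 372 285 302
s5 121 [ 434.  -255.4   83.8] px 364.74 282.21 357 372 278 287
s5 224 [ 431.2 -259.3   66.3] px 364.3 294.12 357 372 285 302
top white 133 439.0676691729323 250.29323308270676 433 445 244 256 [ 434.3 -248.3   85. ]
282 357 372
286 357 372
290 357 372
294 357 372
298 358 371
cam dir [ 0.534  0.716 -0.467] [ 435.6 -254.7   70. ]
fingers 175 [[ 422.3 -262.6  157. ]
 [ 427.  -258.6  163.5]
 [ 447.  -244.8  169.8]]
```

```bash
python3 - <<'E'
from h import *
o=get_obs(); print(o['ee_pos'].round(1),ctrl.grip_depth)
s=load('s5'); T=np.linalg.inv(np.array(s['T']))
def proj(p): c=T[:3,:3]@p+T[:3,3]; return (s['fx']*c[0]/c[2]+s['cx'],s['fy']*c[1]/c[2]+s['cy'],c[2])
for z in(85,122,141,150,160): print(z,np.round(proj(np.array([434,-250.5,z])),1))
t=grab('top','t5');P=pts(t)
Q=pts(s)
for r in range(215,252,3): print(r,[(Q[r,c].round(0).astype(int).tolist(),s['pixels'][r,c].tolist()) for c in(362,368)])
E
```

```text
[ 433.5 -250.3  121.5] 18.700000000000003
85 [362.8 280.2 831.2]
122 [363.7 257.7 817. ]
141 [364.2 245.8 809.7]
150 [364.4 240.1 806.2]
160 [364.6 233.8 802.3]
215 [([427, -252, 191], [57, 24, 19]), ([428, -265, 195], [71, 32, 22])]
218 [([423, -257, 188], [59, 27, 22]), ([429, -263, 189], [71, 24, 17])]
221 [([426, -253, 182], [59, 27, 21]), ([429, -264, 185], [75, 30, 21])]
224 [([425, -255, 178], [61, 28, 23]), ([432, -260, 179], [73, 28, 21])]
227 [([426, -255, 174], [68, 28, 22]), ([431, -262, 175], [74, 30, 24])]
230 [([425, -257, 170], [74, 31, 22]), ([431, -263, 171], [74, 25, 22])]
233 [([425, -256, 165], [72, 31, 24]), ([432, -261, 165], [77, 34, 24])]
236 [([425, -256, 160], [68, 30, 19]), ([432, -261, 160], [79, 32, 23])]
239 [([634, 29, 10], [109, 58, 41]), ([636, 11, 16], [175, 116, 78])]
242 [([517, -131, 86], [115, 100, 72]), ([535, -125, 80], [224, 202, 166])]
245 [([516, -133, 81], [141, 126, 96]), ([527, -135, 80], [239, 225, 187])]
248 [([513, -137, 78], [214, 194, 155]), ([522, -143, 78], [169, 150, 122])]
251 [([512, -139, 73], [141, 124, 103]), ([522, -142, 72], [127, 116, 92])]
```

```bash
python3 - <<'E'
from h import *
for tag,tcp,reg in(('s1',(554.6,-279.2,182.3),(380,530)),('s4',(432.1,-246.4,143.4),(300,430)),('s2',(531,-127.2,81.4),(330,420)),('s5',(433.8,-250.5,121.9),(340,400))):
    s=load(tag);Q=pts(s);px=s['pixels'].astype(int)
    m=(px[...,0]>px[...,1]*1.6)&(px[...,0]<130)&(np.linalg.norm(Q[...,:2]-np.array(tcp[:2]),axis=-1)<75)&(Q[...,2]>60)
    m[:, :reg[0]]=0; m[:,reg[1]:]=0
    m=cv2.morphologyEx(m.astype(np.uint8),cv2.MORPH_OPEN,np.ones((3,3)))>0
    q=Q[m]; 
    for side,k in(('L',q[:,1]>tcp[1]),('R',q[:,1]<=tcp[1])):
        z=np.sort(q[k][:,2]); print(tag,side,len(z),'lowest',z[:3].round(1) if len(z) else '', 'tip-TCP',(z[2]-tcp[2]).round(1) if len(z)>3 else '')
E
```

```text
s1 L 1117 lowest [216.9 217.3 217.9] tip-TCP 35.6
s1 R 1728 lowest [216.2 216.9 217. ] tip-TCP 34.7
s4 L 996 lowest [177.9 178.9 179.3] tip-TCP 35.9
s4 R 1639 lowest [177.4 177.8 177.8] tip-TCP 34.4
s2 L 759 lowest [118.1 118.8 119.7] tip-TCP 38.3
s2 R 1093 lowest [117.6 117.6 117.9] tip-TCP 36.5
s5 L 657 lowest [156.  156.  157.9] tip-TCP 36.0
s5 R 1709 lowest [155.6 156.9 157. ] tip-TCP 35.1
```

The fingertips consistently sit about 35 mm above the reported TCP in the camera. The camera itself reads about 3 mm high, so the true offset is about 32 mm. The first try therefore closed just above the bottle, and I'll work with tip = TCP + 32.

Request:
step_arm(plan=[[1,0.03,-0.01,0,0,0,0],[1,0,0,0,0,0,0],[1,0,0,0,0,0,0],[1,0,0,0,0,0,0],[1,0,0,0,0,0,0],[1,0,0,0,0,0,0],[1,0,0,0.4,0,0,0],[1,0,0,0.4,0,0,0],[1,0,0,0.4,0,0,0],[1,0,0,0.3,0,0,0],[1,0,0,0.27,0,0,0],[1,0,0,0,0,0,0]])

```text
t: 16.32
ee_pos: [434.9, -249.6, 32.8]
orientation: [-3.125, -0.309, 0.002]
ft_force: [-0.1, -0.5, -0.5]
width: 87.7
grasp_force: 0.0
```

Request:
step_arm(plan=[[-1,0,0,0,0,0,0],[-1,0,0,0,0,0,0],[-1,0,0,0,0,0,0],[-1,0,0,0,0,0,0],[-1,0,0,0,0,0,0],[-1,0,0,0,0,0,0],[-1,0,0,0,0,0,0],[-1,0,0,0,0,0,0],[-1,0,0,0,0,0,0]])

```text
t: 17.45
ee_pos: [435.4, -249.9, 33.7]
orientation: [-3.126, -0.309, 0.0]
ft_force: [0.1, 0.2, -0.6]
width: 22.2
grasp_force: 29.9
```

Request:
step_arm(plan=[[-1,0,0,-0.2,0,0,0],[-1,0,0,-0.4,0,0,0],[-1,0,0,-0.3,0,0,0],[-1,0,0,0,0,0,0]])

```text
t: 17.95
ee_pos: [436.4, -250.5, 80.1]
orientation: [3.125, 0.308, 0.004]
ft_force: [0.2, 0.2, 0.4]
width: 22.3
grasp_force: 29.9
```

```bash
python3 - <<'E'
from h import *
go((431,-60,75,-78.8),(431,-60,35,None),(431,-60,9.5,None),scale=.6)
s=load('scene0');Q=pts(grab('scene','s6'))
E
```

```text
at [ 436.4 -250.5   80.1] yaw -78.7 tiltz [ 0.0025 -0.0015 -1.    ] w 22.3 gf 29.9 t 17.95 f [0.2 0.2 0.4] q [-0.54  0.41  1.97 -0.    0.76  0.83]
 turn 1 x [ 0.017 -0.018  0.011]
 shift 7 x [ 0.091 -0.537  0.015]
 shift 2 x [0.  0.  0.4]
 shift 1 x [0.   0.   0.51]
```

Request:
step_arm(plan=[[-1,0.09,-0.54,0,0,0,0],[-1,0.09,-0.54,0,0,0,0],[-1,0.09,-0.54,0,0,0,0],[-1,0.09,-0.54,0,0,0,0],[-1,0.09,-0.54,0,0,0,0],[-1,0.09,-0.54,0,0,0,0],[-1,0.09,-0.54,0,0,0,0],[-1,0,0,0.4,0,0,0],[-1,0,0,0.4,0,0,0],[-1,0,0,0,0,0,0],[-1,0,0,0,0,0,0]])

```text
t: 19.38
ee_pos: [429.3, -58.5, 38.8]
orientation: [-3.126, -0.308, 0.001]
ft_force: [0.3, -0.5, -0.6]
width: 21.8
grasp_force: 29.9
```

```bash
python3 - <<'E'
from h import *
go((431,-60,9.5,-78.8))
s=grab('scene','s7')
cv2.imwrite('pics/c7.png',cv2.resize(s['pixels'][180:360,240:480,::-1],(640,480)))
E
```

```text
at [429.3 -58.5  38.8] yaw -78.7 tiltz [-4.e-04  0.e+00 -1.e+00] w 21.8 gf 29.9 t 19.38 f [ 0.3 -0.5 -0.6] q [-0.16  0.41  2.13 -0.    0.59  1.21]
 turn 1 x [-0.001  0.003  0.01 ]
 shift 1 x [0.027 0.036 0.586]
```

View pics/c7.png

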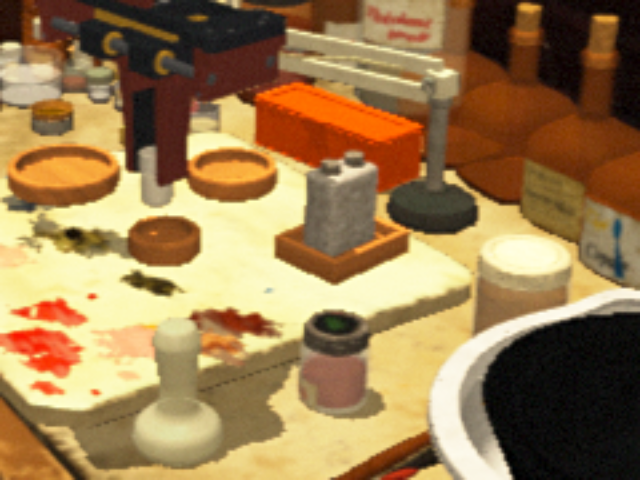

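The bottle hangs upright in the fingers (crop 155,185) above the small stand (164,240). Lowering.

Request:
step_arm(plan=[[-1,0.02,0.03,0.2,0,0,0],[-1,0,0,0.2,0,0,0],[-1,0,0,0.12,0,0,0],[-1,0,0,0.04,0,0,0],[-1,0,0,0,0,0,0],[-1,0,0,0,0,0,0]])

```text
t: 20.18
ee_pos: [430.8, -59.7, 10.8]
orientation: [3.126, 0.309, 0.0]
ft_force: [1.2, -0.2, -0.2]
width: 22.1
grasp_force: 29.9
```

Request:
step_arm(plan=[[-1,0,0,0.02,0,0,0],[-1,0,0,0,0,0,0]])

```text
t: 20.42
ee_pos: [430.8, -59.7, 9.8]
orientation: [3.126, 0.309, 0.001]
ft_force: [0.2, -1.0, 0.7]
width: 22.0
grasp_force: 29.9
```

Request:
step_arm(plan=[[-1,0,0,0.02,0,0,0],[-1,0,0,0,0,0,0]])

```text
t: 20.68
ee_pos: [431.3, -60.0, 9.4]
orientation: [3.126, 0.309, 0.002]
ft_force: [-1.7, -2.5, 11.7]
width: 21.8
grasp_force: 30.0
```

Contact (11.7 N), so the bottle is on the floor. Releasing and rising, then a top view to find the jars and check the placings.

Request:
step_arm(plan=[[-1,0,0,-0.02,0,0,0],[1,0,0,0,0,0,0],[1,0,0,0,0,0,0],[1,0,0,0,0,0,0],[1,0,0,0,0,0,0],[1,0,0,0,0,0,0],[1,0,0,-0.3,0,0,0],[1,0,0,-0.7,0,0,0],[1,0,0,-0.7,0,0,0],[1,0,0,-0.3,0,0,0],[1,-0.8,0,-0.2,0,0,0],[1,-0.8,0,0,0,0,0],[1,0,0,0,0,0,0],[1,0,0,0,0,0,0]])

```text
t: 22.42
ee_pos: [353.5, -75.6, 120.5]
orientation: [3.126, 0.308, 0.004]
ft_force: [-0.1, -0.4, -0.6]
width: 87.7
grasp_force: 0.0
```

```bash
python3 - <<'E'
from h import *
go((434,-247,120,None))
im=grab('top','t8');P=pts(im);s=grab('scene','s8');Q=pts(s)
def top(n,P,c,r,zl,zh):
    m=(np.linalg.norm(P[...,:2]-np.array(c),axis=-1)<r)&(P[...,2]>zl)&(P[...,2]<zh); q=P[m]
    if len(q)<5: print(n,'few');return
    print(n,len(q),q.mean(0).round(1),np.round(cv2.minEnclosingCircle(q[:,:2].astype(np.float32))[0],1),cv2.minAreaRect(q[:,:2].astype(np.float32)))
for k,A in(('T',P),('S',Q)):
    top(k+'can',A,(531,-125),60,78,86); top(k+'bot',A,(431,-60),40,58,70)
    top(k+'big',A,(548,-270),50,75,84); top(k+'sml',A,(434,-247),40,44,56)
cv2.imwrite('pics/c8.png',np.hstack([cv2.resize(im['pixels'][150:340,180:480,::-1],(500,316)),cv2.resize(s['pixels'][190:310,255:355,::-1],(263,316))]))
E
```

```text
at [353.5 -75.6 120.5] yaw -78.7 tiltz [ 2.3e-03 -5.0e-04 -1.0e+00] w 87.7 gf 0.0 t 22.43 f [-0.1 -0.4 -0.6] q [-0.24  0.15  2.23  0.    0.76  1.13]
 shift 5 x [0.182 0.735 0.003]
Tcan 292 [ 529.6 -122.7   81.4] [ 530.4 -122.8] ((530.3429565429688, -123.05433654785156), (46.09297180175781, 27.59915542602539), 10.915794372558594)
Tbot few
Tbig 662 [ 552. -276.   78.] [ 552.3 -276. ] ((551.5366821289062, -276.0478820800781), (52.5045280456543, 51.432708740234375), 1.0387077331542969)
Tsml 359 [ 437.1 -248.1   49.7] [ 437.3 -248.2] ((437.4938049316406, -248.232421875), (36.047027587890625, 35.9093132019043), 52.287261962890625)
Scan 138 [ 530.3 -132.3   81. ] [ 532.3 -129.7] ((532.1466064453125, -129.07823181152344), (44.030582427978516, 26.245180130004883), 13.029186248779297)
Sbot 66 [430.1 -64.7  60.3] [429.4 -64.7] ((430.6994323730469, -64.54874420166016), (22.345306396484375, 21.472776412963867), 26.6595401763916)
Sbig 399 [ 553.6 -282.    76.6] [ 554.5 -281.3] ((554.003662109375, -281.97119140625), (52.56058120727539, 50.54989242553711), 6.826966762542725)
Ssml 287 [ 437.9 -255.6   48. ] [ 439.1 -252.1] ((438.0753479003906, -253.72998046875), (35.9094123840332, 38.756248474121094), 81.6278076171875)
```

View pics/c8.png

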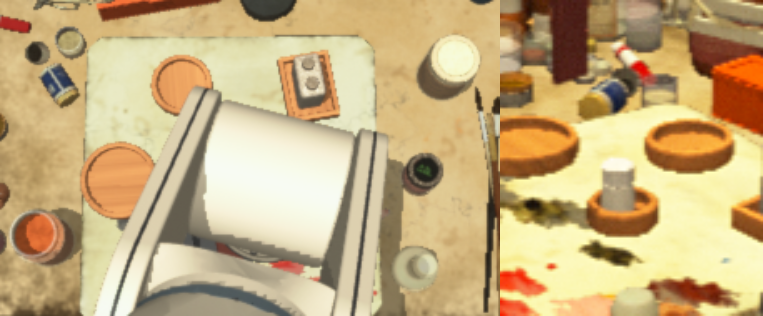

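The can sits in its well and the bottle in the small stand (crop right, 620,190). Both jars are free: big at (450,60) and small at (422,172) in the left crop. Now the small jar.

```bash
python3 - <<'E'
from h import *
go((437.5,-250,100,-78.8),(437.5,-250,-10,None))
E
```

```text
at [353.7 -75.4 120.2] yaw -78.7 tiltz [ 1.6e-03 -4.0e-04 -1.0e+00] w 88.3 gf 0.0 t 22.52 f [0.  0.3 0.2] q [-0.24  0.15  2.23  0.    0.76  1.13]
 turn 1 x [ 0.006 -0.012  0.014]
 shift 5 x [0.193 0.75  0.081]
 shift 3 x [0.    0.    0.733]
```

Request:
step_arm(plan=[[1,0.19,0.75,0,0,0,0],[1,0.19,0.75,0,0,0,0],[1,0.19,0.75,0,0,0,0],[1,0.19,0.75,0,0,0,0],[1,0.19,0.75,0,0,0,0],[1,0,0,0.3,0,0,0],[1,0,0,0.5,0,0,0],[1,0,0,0.4,0,0,0],[1,0,0,0,0,0,0],[1,0,0,0,0,0,0]])

```text
t: 23.78
ee_pos: [435.5, -249.4, 59.8]
orientation: [-3.126, -0.309, 0.001]
ft_force: [0.5, 0.3, -0.2]
width: 88.1
grasp_force: 0.0
```

```bash
python3 - <<'E'
from h import *
go((437.5,-250,-10,-78.8))
E
```

```text
at [ 435.5 -249.4   59.8] yaw -78.7 tiltz [-3.e-04  3.e-04 -1.e+00] w 88.1 gf 0.0 t 23.77 f [ 0.5  0.3 -0.2] q [-0.54  0.44  1.98  0.    0.72  0.83]
 turn 1 x [-0.003  0.002  0.016]
 shift 2 x [0.018 0.009 0.698]
```

Request:
step_arm(plan=[[1,0.04,0.02,0.4,0,0,0],[1,0,0,0.4,0,0,0],[1,0,0,0.4,0,0,0],[1,0,0,0.2,0,0,0],[1,0,0,0,0,0,0],[-1,0,0,0,0,0,0],[-1,0,0,0,0,0,0],[-1,0,0,0,0,0,0],[-1,0,0,0,0,0,0],[-1,0,0,0,0,0,0],[-1,0,0,0,0,0,0],[-1,0,0,0,0,0,0]])

```text
t: 25.28
ee_pos: [437.6, -250.6, -10.3]
orientation: [3.126, 0.309, 0.0]
ft_force: [0.1, -0.7, 1.4]
width: 38.3
grasp_force: 29.9
```

Request:
step_arm(plan=[[-1,0,0,-0.2,0,0,0],[-1,0,0,-0.4,0,0,0],[-1,0,0,-0.6,0,0,0],[-1,0,0,-0.6,0,0,0],[-1,0,0,-0.3,0,0,0],[-1,0,0,0,0,0,0],[-1,0,0,0,0,0,0]])

```text
t: 26.15
ee_pos: [436.9, -250.1, 93.9]
orientation: [-3.126, -0.309, 0.002]
ft_force: [-0.4, -0.4, -1.1]
width: 38.4
grasp_force: 29.9
```

```bash
python3 - <<'E'
from h import *
go((531,12.5,95,-78.8),(531,12.5,30,None),scale=.6)
E
```

```text
at [ 436.9 -250.1   93.9] yaw -78.7 tiltz [-1.2e-03  7.0e-04 -1.0e+00] w 38.4 gf 29.9 t 26.15 f [-0.4 -0.4 -1.1] q [-0.54  0.39  1.96 -0.    0.79  0.83]
 turn 1 x [-0.008  0.009  0.011]
 shift 8 x [ 0.358 -0.598 -0.003]
 shift 3 x [0.    0.    0.433]
```

Request:
step_arm(plan=[[-1,0.36,-0.6,0,0,0,0],[-1,0.36,-0.6,0,0,0,0],[-1,0.36,-0.6,0,0,0,0],[-1,0.36,-0.6,0,0,0,0],[-1,0.36,-0.6,0,0,0,0],[-1,0.36,-0.6,0,0,0,0],[-1,0.36,-0.6,0,0,0,0],[-1,0.36,-0.6,0,0,0,0],[-1,0,0,0.4,0,0,0],[-1,0,0,0.5,0,0,0],[-1,0,0,0.3,0,0,0],[-1,0,0,0,0,0,0],[-1,0,0,0,0,0,0]])

```text
t: 27.78
ee_pos: [532.2, 12.9, 34.9]
orientation: [3.126, 0.308, 0.0]
ft_force: [0.2, 0.3, -0.5]
width: 38.0
grasp_force: 29.9
```

```bash
python3 - <<'E'
from h import *
go((531,12.5,13.5,-78.8),scale=.6)
s=grab('scene','s9')
cv2.imwrite('pics/c9.png',cv2.resize(s['pixels'][180:330,230:430,::-1],(640,480)))
E
```

```text
at [532.2  12.9  34.9] yaw -78.7 tiltz [ 3.e-04 -0.e+00 -1.e+00] w 38.0 gf 29.9 t 27.77 f [ 0.2  0.3 -0.5] q [ 0.    0.52  1.92 -0.    0.7   1.38]
 turn 1 x [ 0.001 -0.002  0.009]
 shift 1 x [-0.025  0.002  0.429]
```

View pics/c9.png

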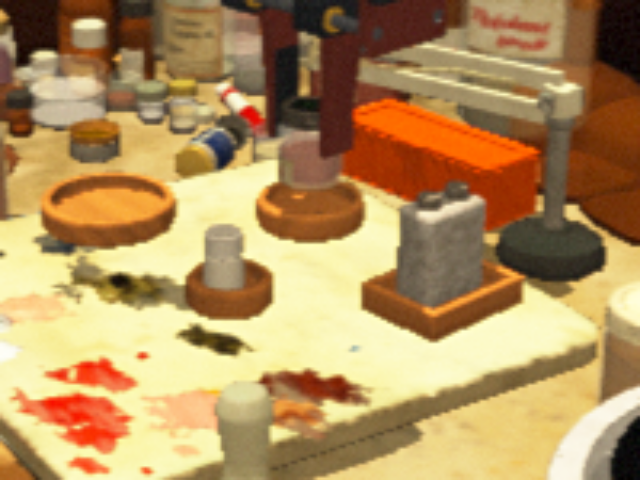

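The small jar hangs over the medium stand (crop 310,160 over 310,210), with the bottle and can standing in their wells.

Request:
step_arm(plan=[[-1,-0.03,0,0.2,0,0,0],[-1,0,0,0.15,0,0,0],[-1,0,0,0.06,0,0,0],[-1,0,0,0,0,0,0],[-1,0,0,0,0,0,0]])

```text
t: 28.45
ee_pos: [530.1, 12.7, 14.2]
orientation: [-3.126, -0.309, 0.001]
ft_force: [-2.4, -0.4, 4.0]
width: 38.3
grasp_force: 30.0
```

Request:
step_arm(plan=[[-1,0,0,0.02,0,0,0],[-1,0,0,0,0,0,0]])

```text
t: 28.7
ee_pos: [530.1, 12.7, 14.1]
orientation: [-3.126, -0.309, 0.001]
ft_force: [-6.3, -0.8, 15.2]
width: 38.3
grasp_force: 30.1
```

Request:
step_arm(plan=[[-1,0,0,-0.02,0,0,0],[1,0,0,0,0,0,0],[1,0,0,0,0,0,0],[1,0,0,0,0,0,0],[1,0,0,0,0,0,0],[1,0,0,0,0,0,0],[1,0,0,-0.3,0,0,0],[1,0,0,-0.6,0,0,0],[1,0,0,-0.6,0,0,0],[1,0,0,-0.3,0,0,0],[1,0,0,0,0,0,0],[1,0,0,0,0,0,0]])

```text
t: 30.2
ee_pos: [529.7, 12.7, 103.5]
orientation: [-3.126, -0.309, 0.002]
ft_force: [-0.3, 0.7, -0.5]
width: 87.8
grasp_force: 0.0
```

```bash
python3 - <<'E'
from h import *
go((552.5,-278.5,100,-76),(552.5,-278.5,8,None))
E
```

```text
at [529.7  12.7 103.5] yaw -78.7 tiltz [-0.0012 -0.     -1.    ] w 87.8 gf 0.0 t 30.2 f [-0.3  0.7 -0.5] q [ 0.    0.41  1.9  -0.    0.84  1.38]
 turn 1 x [-0.002  0.01  -0.396]
 shift 8 x [-0.121  0.72   0.009]
 shift 3 x [0.    0.    0.613]
```

Request:
step_arm(plan=[[1,-0.09,0.73,0,0,0,0],[1,-0.09,0.73,0,0,0,0],[1,-0.09,0.73,0,0,0,0],[1,-0.09,0.73,0,0,0,0],[1,-0.08,0.72,0,0,0,0],[1,-0.08,0.72,0,0,0,0],[1,-0.08,0.72,0,0,0,0],[1,-0.08,0.72,0,0,0,0],[1,0,0,0.4,0,0,0],[1,0,0,0.2,0,0,0],[1,0,0,0,0,0,0],[1,0,0,0,0,0,0]])

```text
t: 31.7
ee_pos: [553.9, -277.4, 74.1]
orientation: [-3.126, -0.31, 0.001]
ft_force: [1.0, 0.3, 1.1]
width: 87.6
grasp_force: 0.0
```

```bash
python3 - <<'E'
from h import *
go((552.5,-278.5,8,-78.8))
s=grab('scene','s10')
cv2.imwrite('pics/c10.png',cv2.resize(s['pixels'][150:330,290:530,::-1],(640,480)))
E
```

```text
at [ 553.9 -277.4   74.1] yaw -78.7 tiltz [-4.e-04  3.e-04 -1.e+00] w 87.6 gf 0.0 t 31.7 f [1.  0.3 1.1] q [-0.48  0.56  1.71  0.    0.87  0.89]
 turn 1 x [-0.003  0.002  0.02 ]
 shift 2 x [-0.015  0.008  0.661]
```

View pics/c10.png

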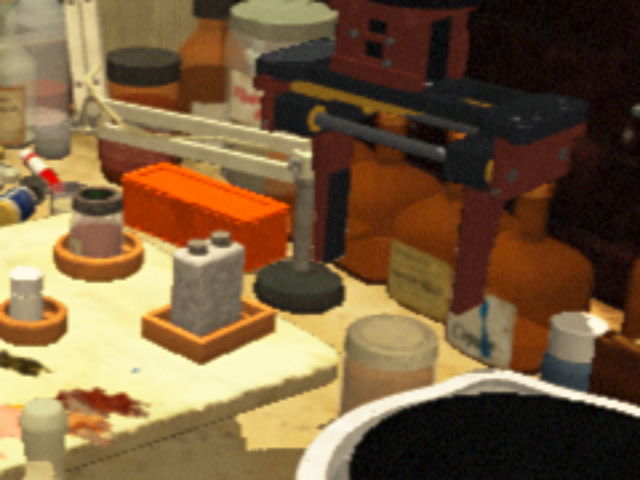

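The small jar sits in its stand (95,225). The gripper straddles the big jar (fingers at x 330 and 475, jar at 390).

Request:
step_arm(plan=[[1,-0.03,0.02,0.3,0,0,0],[1,0,0,0.3,0,0,0],[1,0,0,0.3,0,0,0],[1,0,0,0.3,0,0,0],[1,0,0,0.12,0,0,0],[1,0,0,0,0,0,0],[-1,0,0,0,0,0,0],[-1,0,0,0,0,0,0],[-1,0,0,0,0,0,0],[-1,0,0,0,0,0,0],[-1,0,0,0,0,0,0],[-1,0,0,0,0,0,0]])

```text
t: 33.25
ee_pos: [552.7, -279.7, 8.5]
orientation: [3.126, 0.309, 0.001]
ft_force: [-0.4, 0.1, 3.8]
width: 55.2
grasp_force: 30.0
```

Request:
step_arm(plan=[[-1,0,0,-0.1,0,0,0],[-1,0,0,-0.3,0,0,0],[-1,0,0,-0.5,0,0,0],[-1,0,0,-0.6,0,0,0],[-1,0,0,-0.5,0,0,0],[-1,0,0,-0.2,0,0,0],[-1,0,0,0,0,0,0],[-1,0,0,0,0,0,0]])

```text
t: 34.25
ee_pos: [551.8, -279.2, 117.2]
orientation: [-3.125, -0.309, 0.002]
ft_force: [1.1, -0.1, -1.9]
width: 55.2
grasp_force: 30.0
```

```bash
python3 - <<'E'
from h import *
go((422.5,76.5,118,-78.8),(422.5,76.5,33,None),scale=.6)
E
```

```text
at [ 551.8 -279.2  117.2] yaw -78.7 tiltz [-1.6e-03  8.0e-04 -1.0e+00] w 55.2 gf 30.0 t 34.25 f [ 1.1 -0.1 -1.9] q [-0.49  0.5   1.69 -0.    0.95  0.89]
 turn 1 x [-0.009  0.012  0.011]
 shift 13 x [-0.089 -0.575 -0.001]
 shift 3 x [0.    0.    0.567]
```

Request:
step_arm(plan=[[-1,-0.09,-0.4,0,0,0,0],[-1,-0.09,-0.58,0,0,0,0],[-1,-0.09,-0.58,0,0,0,0],[-1,-0.09,-0.58,0,0,0,0],[-1,-0.09,-0.58,0,0,0,0],[-1,-0.09,-0.58,0,0,0,0],[-1,-0.09,-0.58,0,0,0,0],[-1,-0.09,-0.58,0,0,0,0],[-1,-0.09,-0.58,0,0,0,0],[-1,-0.09,-0.58,0,0,0,0],[-1,-0.09,-0.58,0,0,0,0],[-1,-0.09,-0.58,0,0,0,0],[-1,-0.08,-0.58,0,0,0,0],[-1,0,-0.12,0.3,0,0,0],[-1,0,0,0.5,0,0,0],[-1,0,0,0.3,0,0,0],[-1,0,0,0,0,0,0],[-1,0,0,0,0,0,0]])

```text
t: 36.5
ee_pos: [422.1, 76.1, 63.4]
orientation: [-3.126, -0.309, 0.0]
ft_force: [-0.3, 0.1, -1.8]
width: 55.2
grasp_force: 30.0
```

```bash
python3 - <<'E'
from h import *
go((422.5,77,33,-78.8),scale=.6)
s=grab('scene','s11')
cv2.imwrite('pics/c11.png',cv2.resize(s['pixels'][150:330,190:430,::-1],(640,480)))
E
```

```text
at [422.1  76.1  63.4] yaw -78.7 tiltz [-2.e-04  0.e+00 -1.e+00] w 55.2 gf 30.0 t 36.5 f [-0.3  0.1 -1.8] q [0.15 0.36 2.13 0.   0.65 1.52]
 turn 1 x [-0.     0.002  0.013]
 shift 2 x [ 0.006 -0.008  0.304]
```

View pics/c11.png

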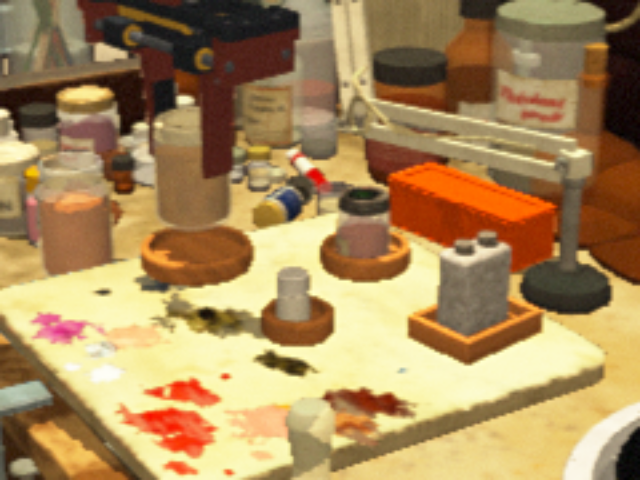

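The big jar hangs over the large stand (crop 192,170 over 197,255). Lowering to the floor, at a TCP z of about 32.5.

Request:
step_arm(plan=[[-1,0,-0.01,0.2,0,0,0],[-1,0,0,0.2,0,0,0],[-1,0,0,0.12,0,0,0],[-1,0,0,0.06,0,0,0],[-1,0,0,0,0,0,0],[-1,0,0,0,0,0,0]])

```text
t: 37.3
ee_pos: [422.6, 76.4, 34.3]
orientation: [-3.126, -0.309, -0.0]
ft_force: [0.1, 0.7, -1.9]
width: 55.0
grasp_force: 30.0
```

Request:
step_arm(plan=[[-1,0,0,0.02,0,0,0],[-1,0,0,0,0,0,0]])

```text
t: 37.55
ee_pos: [422.4, 76.3, 33.3]
orientation: [3.126, 0.309, 0.0]
ft_force: [-0.2, 0.9, -2.0]
width: 55.0
grasp_force: 30.0
```

Request:
step_arm(plan=[[-1,0,0,0.02,0,0,0],[-1,0,0,0,0,0,0]])

```text
t: 37.8
ee_pos: [422.7, 76.4, 32.9]
orientation: [-3.126, -0.309, -0.001]
ft_force: [-2.2, 0.9, 11.1]
width: 54.6
grasp_force: 30.0
```

Down (11 N). Releasing, rising and backing away for the check.

Request:
step_arm(plan=[[-1,0,0,-0.02,0,0,0],[1,0,0,0,0,0,0],[1,0,0,0,0,0,0],[1,0,0,0,0,0,0],[1,0,0,0,0,0,0],[1,0,0,-0.2,0,0,0],[1,0,0,-0.5,0,0,0],[1,0,0,-0.8,0,0,0],[1,0,0,-0.8,0,0,0],[1,0,0,-0.4,0,0,0],[1,0,0.8,0,0,0,0],[1,0,0.8,0,0,0,0],[1,0,0.8,0,0,0,0],[1,0,0.8,0,0,0,0],[1,0,0.8,0,0,0,0],[1,0,0.8,0,0,0,0],[1,0,0.8,0,0,0,0],[1,0,0.8,0,0,0,0],[1,0,0,0,0,0,0],[1,0,0,0,0,0,0]])

```text
t: 40.3
ee_pos: [484.4, -236.9, 168.3]
orientation: [-3.126, -0.308, 0.001]
ft_force: [-0.5, 1.1, 0.3]
width: 87.7
grasp_force: 0.0
```

```bash
python3 - <<'E'
from h import *
go((422.5,-240,170,None))
im=grab('top','t12');P=pts(im);s=grab('scene','s12')
for n,c,zl,zh in(('can',(531,-125),78,86),('bot',(431,-60),57,70),('big',(422.5,78),99,110),('sml',(531,14),70,82),('och',(357,154),80,95),('mul',(335,-242),68,82)):
    m=(np.linalg.norm(P[...,:2]-np.array(c),axis=-1)<45)&(P[...,2]>zl)&(P[...,2]<zh); q=P[m]
    if len(q)>5: print(n,len(q),q.mean(0).round(1),np.round(cv2.minAreaRect(q[:,:2].astype(np.float32))[0],1))
    else: print(n,'few')
cv2.imwrite('pics/c12.png',np.hstack([cv2.resize(im['pixels'][150:340,180:480,::-1],(460,291)),cv2.resize(s['pixels'][170:310,195:355,::-1],(333,291))]))
E
```

```text
at [ 484.4 -236.9  168.3] yaw -78.7 tiltz [-5.e-04  5.e-04 -1.e+00] w 87.7 gf 0.0 t 40.3 f [-0.5  1.1  0.3] q [-0.48  0.32  1.84  0.    0.98  0.9 ]
 shift 2 x [-0.613 -0.091 -0.017]
can 288 [ 529.2 -122.8   81.3] [ 530.7 -123. ]
bot 139 [428.  -58.2  62.3] [428.1 -58.1]
big 769 [422.2  78.4 102.8] [422.   78.5]
sml 348 [529.9  14.6  74.6] [530.3  14.2]
och 195 [357.  153.2  87.3] [357.8 154.6]
mul few
```

View pics/c12.png

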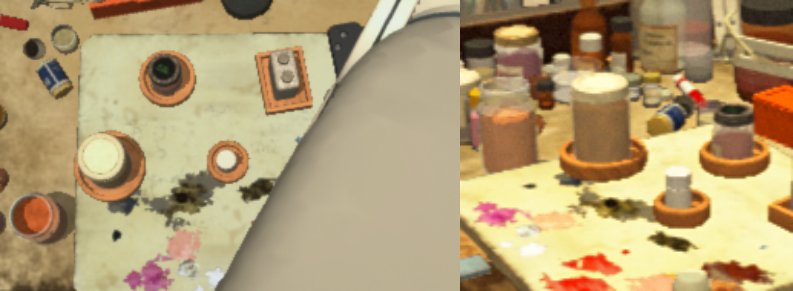

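All four stand within 4 mm of their wells' centres with tops at the expected heights, the ochre jar has not moved, and the muller was untouched in the scene views.

```bash
python3 -c "
from workcell import ctrl
print(ctrl.close_job())"
```

```text
the job is handed in; nothing more can be done
None
```

The job is handed in at about 40 s: all four containers stand upright in their own wells, within about 4 mm of centre by the last top view, the ochre jar is unmoved, and the muller (hidden from the top camera by the arm) stood in place in the scene views; the hand-in printed no verdict.

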